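Pass a tray of bearings down the oiled lane until the catch holds it

TASK

Pass the cardboard tray with the two bearings to the packer opposite: slide it from the infeed plate down the lane between the two steel guide rails, against the spring buffer, until the catch in the lane's floor has sprung up behind it, then leave it there. The rails have just been oiled and would stain the cardboard, so neither the tray nor the fingers may touch either rail, at the mouth or on the way in. The tray's folds are not taped yet: only push it gently with the fingertips, without gripping, tipping or lifting it, and leave the oil can, the plug gauge and the tape roll alone.

Things in the scene. Friction and masses are not known exactly. Their poses are not given: they have to be found in the camera images.
- lane: fixed lane: grey metal plate on the bench, its top (on which the tray slides) at z = 8 mm. Origin on the bench (z = 0) at the middle of the lane's mouth; +x points down the lane away from the robot, +y left; it may stand turned. Open infeed plate: x -186 to 6, y -95 to 95 mm; then 130 mm wide to x = 238. An end bracket at x 218 to 226 is 90 mm wide, top at z = 48
- rail_left: left guide rail, a steel bar on the lane's plate; origin and axes as lane. Straight inner face at y = +44 mm from x = 20 to 208 mm; 10 mm wide, top at z = 22 mm. From x = 20 back to x = 0 its end is bent outward 23 degrees as a lead-in (inner face at y = +52 mm at x = 0)
- rail_right: right guide rail, mirror image of the left one: straight inner face at y = -44 mm, bent outward at the mouth to y = -52 mm; origin and axes as lane. Clear width between the rails 88 mm
- catch (a joint): catch: steel pawl 14 mm wide in a slot in the middle of the lane's floor, hinged at lane x = 13 mm. 0 rad = up, nose 7 mm above the floor; about 0.22 = pressed flush. A weak spring (under 2 N at the nose) lifts it. The tray's floor presses it down in passing; it springs up when the tray's near end has passed its nose
- catch_nose (a point): the top of the catch's nose, on its upright far face, 48 mm down the lane from the mouth (lane x = 48 mm). A tray that has been caught has its near end beyond this face
- buffer (a joint): travel of the spring buffer at the far end, m: 0 = out, 0.025 = hard stop; it pushes back with 3 N at 0, rising to 6 N at 0.025. The tray meets it about 12 mm before the catch springs up, which leaves about 13 mm of overtravel. When the tray is released the buffer pushes it back against the catch
- buffer_face (a point): centre of the buffer's rubber face, which looks back to the mouth: x = 170 mm of the lane when out, 28 mm above the bench; the face is 56 mm wide and 26 mm high
- tray_center (a point): centre of the tray, half-way up: open cardboard tray 134 (its x) x 72 (y) x 36 mm high, with two 62 mm ball bearings that do not move in it; about 0.45 kg, friction on the plate about 0.6. Starts on the infeed plate, up to 20 degrees askew and 25 mm off the lane's middle line, x roughly along the lane's x. Rim at z = 44 mm. When caught, its centre is at lane x = 115 to 118 mm
- tray: the same tray, with its origin at the centre of its underside and the same axes. Right of the infeed plate (world y below -0.04 m, x 0.37 to 0.6 m) stands a wooden case with its lid open, about 0.2 m high: move the arm over it
- oil_can: bystander: red oil can with a bent spout, 66 mm across, 182 mm high, standing left of the lane near its far end; origin at the centre of its underside
- plug_gauge: bystander: steel plug gauge standing upright, 35 mm across, 102 mm high, right of the lane; origin at the centre of its underside
- tape_roll: bystander: roll of tape lying flat, 78 mm across, 19 mm high, left of the lane's mouth; origin at the centre of its underside

How it is judged:
On the way:
1. the tray is between the rails and slides over the catch, pressing it down (value of joint catch above 0.15 rad and x of tray in the frame of lane above -0.02 m), for 0.1 s.
At the end, for the whole second after the job is handed in: the tray lies flat between the rails, touching neither, with the catch up behind it (within 0.06 rad of fully up) and the buffer pushed in by at least 6 mm, and is at rest (x of tray in the frame of lane above 0.1125 m and y of tray in the frame of lane between -0.008 and 0.008 m and z of tray in the frame of lane below 0.011 m and angle between the x axis of tray and the x axis of lane, either way round below 0.12 rad and angle between tray's own z axis and vertical below 0.04 rad and value of joint catch below 0.06 rad and value of joint buffer above 0.006 m and linear speed of tray below 0.01 m/s).
It fails at once if the tray, the fingers or anything else touches a guide rail (contact force between any of rail_left, rail_right and anything else above 0.2 N).
It fails at once if the tray is lifted off the plate (by more than 8 mm) or tipped (by more than 7 degrees) (z of tray in the frame of lane above 0.016 m or angle between tray's own z axis and vertical above 0.12 rad).
It fails at once if the tray is gripped or pushed hard (more than 30 N from the fingers) (contact force between the fingers and tray above 30 N).
It fails at once if the oil can, the plug gauge or the tape roll is disturbed (moved by more than 20 mm) (distance of any of oil_can, plug_gauge, tape_roll from where it was at the start of the episode above 0.02 m).
It also fails if it takes over 64 s, if anything falls off the work surface, if the arm or the gripper's body presses on something with over 40 N, if the wrist force passes 120 N, or if a joint passes its speed limit or range.

ROBOT

A 7-joint arm with a two-finger parallel gripper is mounted at the origin on a cart in front of the work surface, level with it; the furniture and walls round the work are solid. World frame = base frame: x ahead of the robot, y to its left, z up, the work surface at z = 0. Lengths are in m, angles in rad, forces in N, time in s.
With the tool pointing down it reaches from about 0.35 to 0.9 m from the base axis. Payload 8.1 kg.
Tool frame: the origin (TCP) lies at the centre of the arm's flange, where the gripper is bolted on; the fingertips stand 173 mm ahead of it and the grasp point (between the pads) lies 155 mm ahead of it; z points along the fingers, y is the direction in which the jaws open and shut (so a half turn about z gives the same grasp; the last joint's range is limited). The gripper opens to 85 mm and grips with 20 to 120 N. Pads are 22 mm wide; open, the fingers measure 114 mm over their backs; the gripper's body (76 mm by 85 mm) begins 54 mm behind the grasp point. The pads swing forward as they close: fully open they stand 13 mm farther back than shut.
Start: joints at [1.03, 0.434, 0.025, 1.573, -0.012, 1.134, -0.075], TCP at [0.265, -0.566, 0.405] pointing down, gripper open.
Joint ranges: [-2.62, 2.62], [-0.44, 2.09], [-1.27, 1.32], [0.08, 2.57], [-1.32, 4.46], [0.12, 2], [-2.74, 2.74]. Speed limits (rad/s): [2.22, 2.22, 3.01, 3.01, 3.14, 3.14, 3.14].

INTERFACE

Orientations are given as a unit quaternion [x, y, z, w].
In Python, from cell import env gives the robot as it stands.
- The arm moves only by the tool jog_arm, never from a script. Its argument "deltas" is text: rows parted by semicolons, each of 7 numbers parted by spaces: the closure, from -1 (fully open) to 1 (shut), then the shift along the tool's x, y, z in mm, then the turn, a rotation vector about the tool's x, y, z in rad. A call has 1 to 10 rows; each row shifts and turns the commanded pose from where the row before left it, along the tool's axes as they then stand; what a row does not reach is not made up. A row lasts 1/12 s, in which the tool goes at most 41.7 mm and 7.16 degrees, less where a joint would pass 70% of its speed; a pose out of reach is approached as far as the arm can. A call with a gripper value outside its range is refused whole. The fingers move at their own pace and stop on an object; "squeeze" is the grip in N (left out, the last holds). Time passes only in rows, so rows that do not move let the fingers close. It gives the time, the measured TCP pose, the force and the opening at its end, in the units of the state.
- env.get_state(): the state, without advancing time (a new reading comes with each control period).
- env.camera(name): name is "scene" or "side" or "wrist"; returns (picture, depth): 420x560x3 uint8, blue, green, red; 420x560 float32, m along the optical axis (not along the pixel's ray), 0 where there is no reading.
- env.camera_params(name): a dict with "K" (3x3 intrinsics, pixels), "dist_coeffs" ([k1, k2, p1, p2, k3] as OpenCV has them; the pictures are not rectified), "origin" and "attitude" of the camera in the world; the wrist camera has in their place "T_tool_cam" (4x4, takes a point from camera to tool coordinates, whose origin is the TCP and whose axes are the flange's). Camera axes: x right, y down, z forward; pixel columns grow to the right and rows downward; lengths in m; the calibration is good to about 2 mm. A picture is of the moment at which its call begins: read the wrist's pose just before it. camera_params takes no time and is no camera call.
- env.job_done(): hands the job in, once; it reports no verdict.
Trained networks look in the newest picture that a camera, given by its name, has taken for a name from the list of things; names that differ only in an ending like _2 or _b are one class to them, and where a whole thing is asked for, a point or a joint stands for the part that bears it (a point fixed in the world has none). Each returns a list of dicts, best first, with "p" (0 to 1); they miss things now and then, are a little off and sometimes report something else, mostly with a low value. They report only what shows in the picture. A call takes as long as a camera call.
- env.regions_of(camera, label): "region" (420x560 bool, what is visible of it) and "bbox" ([left, top, right, bottom] in pixels, round what is visible of it).
The state is a dict: "t": time; "q": joint angles; "qvel": joint speeds; "joint_efforts": joint torques, N m; "position": TCP position; "ee_rot": TCP orientation; "contact_force": force on the tool from outside, world axes, zero at the start; "torque": the same for the moment, N m; "finger_gap": finger opening in m.
Only numpy, scipy, OpenCV 4.12 (cv2) and the standard library are available. Lean on these libraries where they do the work, as an engineer would, in place of code of your own. Each camera call takes 0.05 s, during which the arm holds its last target.

## Working session

There is one attempt and no reset: what is moved stays moved. The work goes in short steps, Python scripts to look and compute and a tool call to move; the robot and the scene stay as the last step left them, time stands still between calls to the robot, and variables do not carry over. Pictures are saved under pics/ and viewed, and the job is handed in when it is done.

Besides the shell and the picture viewer there is one more tool, called as name(argument=value, ...) on one line, values as JSON. jog_arm: Moves the arm, as the interface text tells. Its arguments: {"type":"object","properties":{"deltas":{"type":"string"},"squeeze":{"type":"number"}},"required":["deltas"]}

```bash
ls; mkdir -p pics; python3 - <<'E'
from cell import env
import cv2,json,numpy as np
s=env.get_state();print({k:np.round(v,3).tolist() for k,v in s.items()})
for n in ["scene","side","wrist"]:
    p,d=env.camera(n);cv2.imwrite(f"pics/{n}0.png",p);np.save(f"pics/{n}0.npy",d)
    print(n,{k:np.round(v,4).tolist() for k,v in env.camera_params(n).items()})
E
```

```text
pics
{'t': 0.0, 'q': [1.03, 0.435, 0.025, 1.574, -0.012, 1.134, -0.075], 'qvel': [0.002, 0.0, -0.0, 0.001, 0.0, -0.001, -0.0], 'joint_efforts': [0.0, -67.047, 1.025, -31.621, 0.016, 0.012, -0.0], 'position': [0.265, -0.566, 0.404], 'ee_rot': [0.976, 0.217, -0.0, -0.001], 'contact_force': [-0.059, -0.605, 0.554], 'torque': [-0.009, -0.038, -0.028], 'finger_gap': 0.085}
scene {'K': [[398.7427, 0.0, 284.4443], [0.0, 398.7427, 210.1119], [0.0, 0.0, 1.0]], 'dist_coeffs': [-0.0414, 0.0, 0.0, 0.0, 0.0], 'origin': [0.2248, -0.3142, 0.5885], 'attitude': [0.8605, -0.277, 0.1373, -0.405]}
side {'K': [[408.2371, 0.0, 282.8784], [0.0, 408.2371, 211.9416], [0.0, 0.0, 1.0]], 'dist_coeffs': [-0.0801, 0.0, 0.0, 0.0, 0.0], 'origin': [0.4297, -0.4019, 0.6064], 'attitude': [0.8958, -0.1468, 0.0695, -0.4137]}
wrist {'K': [[337.4458, 0.0, 281.192], [0.0, 337.4458, 211.4685], [0.0, 0.0, 1.0]], 'dist_coeffs': [-0.0524, 0.0, 0.0, 0.0, 0.0], 'T_tool_cam': [[-0.0003, -0.9562, -0.2926, 0.0748], [1.0, -0.0006, 0.001, 0.0006], [-0.0011, -0.2926, 0.9562, 0.0322], [0.0, 0.0, 0.0, 1.0]]}
```

View pics/scene0.png

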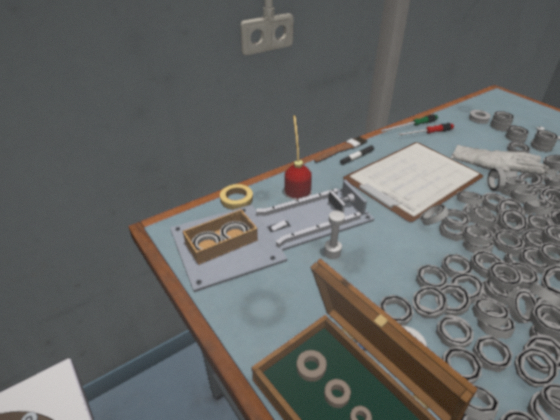

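View pics/side0.png

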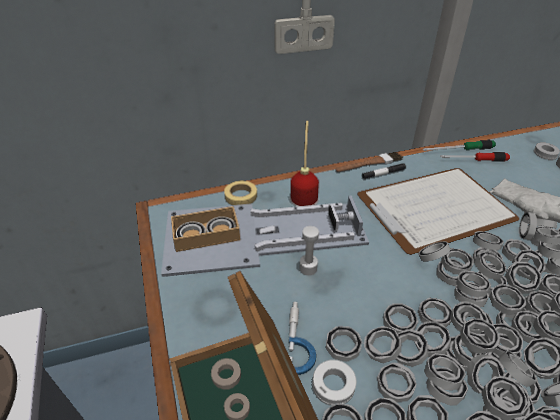

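View pics/wrist0.png

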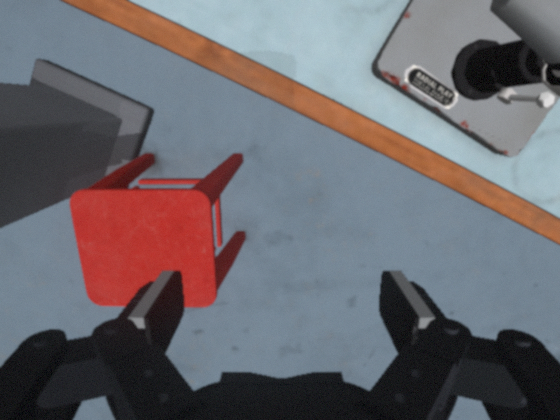

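The tray (side camera, ~206,228) sits on the infeed plate. The lane runs right to the buffer at ~345,215, with the plug gauge at 310,250, the oil can at 305,187 and the tape at 240,192. I'll measure these with depth.

```bash
cat > h.py <<'E'
import numpy as np,cv2
from scipy.spatial.transform import Rotation as R
from cell import env
def pose(name,state=None):
    p=env.camera_params(name)
    K=np.array(p["K"]);D=np.array(p["dist_coeffs"])
    if name=="wrist":
        T=np.eye(4);T[:3,:3]=R.from_quat(state["ee_rot"]).as_matrix();T[:3,3]=state["position"]
        T=T@np.array(p["T_tool_cam"])
    else:
        T=np.eye(4);T[:3,:3]=R.from_quat(p["attitude"]).as_matrix();T[:3,3]=p["origin"]
    return K,D,T
def cloud(d,K,D,T):
    h,w=d.shape
    uv=np.stack(np.meshgrid(np.arange(w),np.arange(h)),-1).reshape(-1,1,2).astype(np.float32)
    n=cv2.undistortPoints(uv,K,D).reshape(h,w,2)
    P=np.dstack([n[...,0]*d,n[...,1]*d,d])
    return P@T[:3,:3].T+T[:3,3]
def onplane(uv,z,K,D,T):
    n=cv2.undistortPoints(np.array(uv,np.float32).reshape(-1,1,2),K,D).reshape(-1,2)
    r=np.c_[n,np.ones(len(n))]@T[:3,:3].T
    return T[:3,3]+r*((z-T[2,3])/r[:,2])[:,None]
def proj(P,K,D,T):
    Ti=np.linalg.inv(T)
    return cv2.projectPoints(np.array(P,float).reshape(-1,1,3),cv2.Rodrigues(Ti[:3,:3])[0],Ti[:3,3],K,D)[0].reshape(-1,2)
E
python3 - <<'E'
from h import *
p,d=env.camera("side")
K,D,T=pose("side");C=cloud(d,K,D,T)
print("table z",C[290,180],C[220,255])
for l in ["tray","rail_left","rail_right","catch","buffer","lane","oil_can","plug_gauge","tape_roll"]:
    for r in env.regions_of("side",l)[:2]:
        m=r["region"]&(d>0);P=C[m]
        print(l,round(r["p"],2),np.round(r["bbox"]),m.sum(),np.round(np.median(P,0),3),np.round(np.percentile(P,[2,98],axis=0),3).tolist())
E
```

```text
table z [0.40362478 0.11794816 0.00153629] [0.58936218 0.25631212 0.00885406]
tray 0.56 [170. 206. 243. 254.] 2406 [0.476 0.253 0.026] [[0.412, 0.207, 0.009], [0.542, 0.285, 0.046]]
rail_left 0.85 [252. 201. 347. 219.] 622 [0.674 0.252 0.02 ] [[0.589, 0.23, 0.002], [0.78, 0.288, 0.025]]
rail_right 0.86 [255. 232. 350. 250.] 704 [0.658 0.155 0.021] [[0.568, 0.133, 0.009], [0.762, 0.172, 0.025]]
catch 0.54 [258. 222. 276. 231.] 95 [0.604 0.217 0.012] [[0.586, 0.208, 0.008], [0.62, 0.226, 0.016]]
buffer 0.77 [326. 202. 345. 227.] 254 [0.745 0.184 0.035] [[0.736, 0.163, 0.009], [0.775, 0.218, 0.044]]
lane 0.95 [160. 197. 368. 276.] 8292 [0.597 0.19  0.009] [[0.389, 0.128, 0.002], [0.792, 0.33, 0.044]]
oil_can 0.56 [290. 140. 317. 206.] 953 [0.714 0.283 0.054] [[0.689, 0.27, 0.006], [0.748, 0.318, 0.131]]
plug_gauge 0.62 [299. 229. 321. 274.] 670 [0.647 0.086 0.047] [[0.634, 0.076, 0.003], [0.665, 0.106, 0.105]]
tape_roll 0.9 [224. 180. 258. 205.] 664 [0.581 0.355 0.018] [[0.545, 0.32, -0.0], [0.617, 0.418, 0.022]]
```

jog_arm(deltas="-1 10 -9 -8 0 0 0; -1 20 -18 -8 0 0 0; -1 28 -25 -8 0 0 0; -1 28 -25 -8 0 0 0; -1 28 -25 -8 0 0 0; -1 28 -25 -5 0 0 0; -1 28 -25 0 0 0 0; -1 28 -25 0 0 0 0; -1 28 -25 0 0 0 0; -1 28 -25 0 0 0 0")

```text
t: 1.48
position: [0.399, -0.2502, 0.4505]
ee_rot: [0.976, 0.217, 0.0, 0.0]
contact_force: [1.0, -0.4, 0.7]
finger_gap: 0.0857
```

jog_arm(deltas="-1 28 -25 0 0 0 0; -1 28 -25 0 0 0 0; -1 28 -25 0 0 0 0; -1 28 -25 0 0 0 0; -1 28 -25 0 0 0 0; -1 28 -25 0 0 0 0; -1 28 -25 0 0 0 0; -1 28 -25 0 0 0 0; -1 28 -25 0 0 0 0; -1 28 -25 0 0 0 0")

```text
t: 2.32
position: [0.5462, 0.0947, 0.4504]
ee_rot: [0.976, 0.217, 0.0, 0.0]
contact_force: [0.8, -0.1, -0.3]
finger_gap: 0.0853
```

jog_arm(deltas="-1 28 -25 0 0 0 0; -1 28 -25 0 0 0 0; -1 18 -18 0 0 0 0.05; -1 0 0 0 0 0 0.1; -1 0 0 0 0 0 0.1; -1 0 0 0 0 0 0.1; -1 0 0 0 0 0 0.1; -1 0 0 0 0 0 0.1; -1 0 0 0 0 0 0.1; -1 0 0 0 0 0 0")

```text
t: 3.15
position: [0.5839, 0.1859, 0.4503]
ee_rot: [0.994, -0.108, 0.0, -0.0]
contact_force: [0.2, -0.1, 0.6]
finger_gap: 0.0857
```

```bash
python3 - <<'E'
from h import *
s=env.get_state();p,d=env.camera("wrist");cv2.imwrite("pics/w1.png",p);np.save("pics/w1.npy",d)
K,D,T=pose("wrist",s);np.savez("pics/w1.npz",K=K,D=D,T=T)
C=cloud(d,K,D,T)
for l in ["tray","rail_left","rail_right","catch","buffer","lane"]:
    for r in env.regions_of("wrist",l)[:1]:
        m=r["region"]&(d>0);P=C[m]
        print(l,round(r["p"],2),np.round(r["bbox"]),m.sum(),np.round(np.median(P,0),3),np.round(np.percentile(P,[2,98],axis=0),3).tolist())
        np.save(f"pics/w1_{l}.npy",r["region"])
E
```

```text
tray 0.72 [286.   1. 307. 191.] 1702 [0.672 0.152 0.02 ] [[0.569, 0.134, 0.008], [0.762, 0.171, 0.022]]
rail_left 0.94 [198.   4. 217. 188.] 1974 [0.695 0.246 0.02 ] [[0.592, 0.228, 0.009], [0.782, 0.272, 0.022]]
rail_right 0.94 [285.   0. 305. 190.] 1801 [0.668 0.153 0.02 ] [[0.569, 0.133, 0.006], [0.762, 0.171, 0.022]]
catch 0.9 [249. 150. 261. 181.] 364 [0.604 0.214 0.009] [[0.586, 0.206, 0.005], [0.621, 0.225, 0.013]]
buffer 0.71 [217.   0. 273.  35.] 1119 [0.746 0.186 0.038] [[0.736, 0.162, 0.014], [0.771, 0.214, 0.041]]
lane 0.75 [179.   0. 333. 317.] 33214 [0.622 0.202 0.007] [[0.405, 0.134, 0.005], [0.774, 0.326, 0.034]]
```

View pics/w1.png

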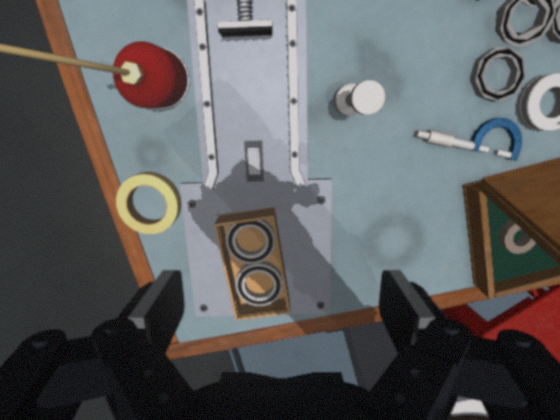

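```bash
cat > fit.py <<'E'
from h import *
def lanefit(C,m1,m2):
    out=[]
    yaw=None
    # straight sections of the rails
    A=[C[m&(C[...,2]>0.016)&(C[...,2]<0.03)][:,:2] for m in (m1,m2)]
    th=np.radians(-15)
    for it in range(5):
        e=np.array([np.cos(th),np.sin(th)]);n=np.array([-e[1],e[0]])
        sl=[];off=[]
        for P in A:
            x=P@e;y=P@n
            k=(x>np.percentile(x,1)+0.03)
            c=np.polyfit(x[k],y[k],1);r=y-np.polyval(c,x);k&=abs(r)<0.007
            c=np.polyfit(x[k],y[k],1);sl.append(c[0]);off.append(np.median(y[k]));out=[x.min(),np.percentile(x,1)]
        th+=np.mean(sl)
    return th,sl,off
def tray(C,cx,cy):
    m=(C[...,2]>0.034)&(C[...,2]<0.052)&(np.hypot(C[...,0]-cx,C[...,1]-cy)<0.1)
    P=(C[m][:,:2]*1000).astype(np.float32)
    (x,y),(a,b),ang=cv2.minAreaRect(P)
    box=cv2.boxPoints(((x,y),(a,b),ang))
    if a<b: ang+=90;a,b=b,a
    ang=(ang+90)%180-90
    return x,y,a,b,ang,m
E
python3 - <<'E'
from fit import *
d=np.load("pics/w1.npy");z=np.load("pics/w1.npz");K,D,T=z["K"],z["D"],z["T"];C=cloud(d,K,D,T)
th,sl,off=lanefit(C,np.load("pics/w1_rail_left.npy"),np.load("pics/w1_rail_right.npy"))
print("yaw",np.degrees(th),sl,off)
x,y,a,b,ang,m=tray(C,0.477,0.22);print("tray",x,y,a,b,ang,m.sum())
print("plate z",C[280,310],C[240,200],C[120,250])
e=np.array([np.cos(th),np.sin(th)]);n=np.array([-e[1],e[0]]);yc=np.mean(off)
# origin x: infeed plate edges
for nm in ["rail_left","rail_right","catch","buffer"]:
    P=C[np.load(f"pics/w1_{nm}.npy")];print(nm,np.percentile(P[:,:2]@e,[0.5,2,50,98,99.5]))
# pixel points of plate: corners
px=[(186,184),(330,179),(332,313),(184,316),(210,187),(301,185)]
P=onplane(px,0.008,K,D,T);print(np.round(np.c_[P[:,:2]@e,P[:,:2]@n-yc],4))
I=cv2.imread("pics/w1.png");cv2.imwrite("pics/w1c.png",cv2.resize(I[130:330,160:350],None,fx=3,fy=3,interpolation=cv2.INTER_CUBIC))
E
```

```text
yaw -10.637351796896478 [np.float64(-0.0018994432572738745), np.float64(0.001899443264153987)] [np.float64(0.3711417502751686), np.float64(0.2735133927162401)]
tray 478.5007019042969 243.46031188964844 134.81700134277344 72.49853515625 -3.8218307495117188 1258
plate z [0.43080456 0.17868315 0.0066234 ] [0.51961762 0.30821254 0.00757741] [0.65292294 0.20776861 0.00649437]
rail_left [0.52710927 0.53146042 0.63698281 0.72671901 0.72914381]
rail_right [0.52517657 0.52863105 0.62749175 0.72386116 0.72602089]
catch [0.53595667 0.53614324 0.55378321 0.57184285 0.5719456 ]
buffer [0.69279558 0.69299832 0.69833516 0.72380026 0.72524116]
[[ 0.5291  0.0863]
 [ 0.5297 -0.0926]
 [ 0.338  -0.0979]
 [ 0.3391  0.1115]
 [ 0.5243  0.0567]
 [ 0.5232 -0.0566]]
```

View pics/w1c.png

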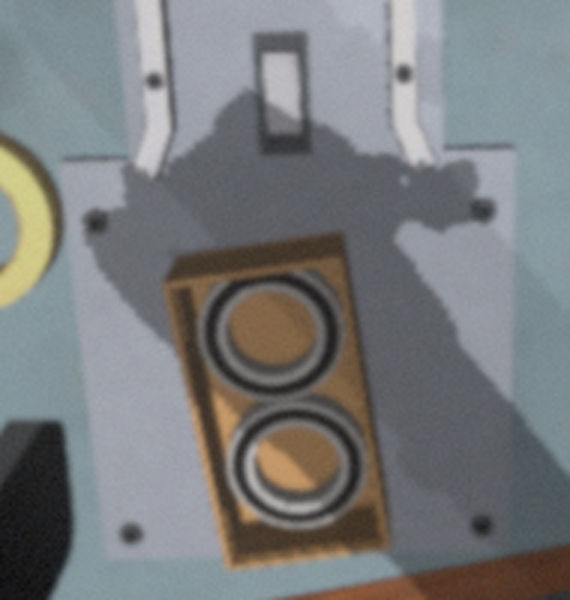

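```bash
cat >> fit.py <<'E'
TH=np.radians(-10.64);E_=np.array([np.cos(TH),np.sin(TH)]);N_=np.array([-E_[1],E_[0]]);O_=E_*0.524+N_*0.3223
def tolane(p): p=np.asarray(p)[...,:2]-O_; return np.stack([p@E_,p@N_],-1)*1000
def st():
    s=env.get_state();r=R.from_quat(s["ee_rot"]).as_matrix()
    yaw=np.degrees(np.arctan2(r[1,0],r[0,0])-TH)
    print("t",round(s["t"],2),"lane xy",tolane(s["position"]).round(1),"z",round(s["position"][2]*1000,1),"yaw_rel",round(yaw,2),"F",np.round(s["contact_force"],1),"gap",round(s["finger_gap"],4))
    return s
E
python3 - <<'E'
from fit import *
s=st();print(np.round(s["q"],2)); print(tolane([0.4785,0.2435]),tolane([.715,.283]),tolane([.648,.088]))
E
```

```text
t 3.5 lane xy [ 16.3 -32.3] z 449.8 yaw_rel -1.45 F [ 0.9 -0.4 -0.6] gap 0.0854
[-0.21  0.4  -0.26  1.52  0.11  1.23 -2.27]
[-98.68623721   5.36248363] [126.45436215  87.85012222] [  96.61063129 -116.16789592]
```

jog_arm(deltas="-1 -20 -18 0 0 0 -0.06; -1 -25 -23 0 0 0 0; -1 -25 -23 0 0 0 0; -1 -25 -23 0 0 0 0; -1 -20 -20 0 0 0 0; -1 0 0 0 0 0 -0.11; -1 0 0 0 0 0 -0.11; -1 0 0 0 0 0 -0.11; -1 0 0 0 0 0 -0.11; -1 0 0 0 0 0 -0.11")

```text
t: 4.33
position: [0.4884, 0.3094, 0.4497]
ee_rot: [0.98, 0.201, 0.0, 0.0]
contact_force: [-0.8, -1.2, -1.5]
finger_gap: 0.0855
```

jog_arm(deltas="-1 0 0 0 0 0 -0.11; -1 0 0 0 0 0 -0.11; -1 0 0 0 0 0 -0.11; -1 0 0 0 0 0 -0.11; -1 0 0 0 0 0 -0.11; -1 0 0 0 0 0 -0.11; -1 0 0 0 0 0 -0.11; -1 0 0 0 0 0 -0.11; -1 0 0 0 0 0 -0.106; -1 0 0 0 0 0 0")

```text
t: 5.17
position: [0.4886, 0.3092, 0.4496]
ee_rot: [0.768, 0.64, -0.0, -0.0]
contact_force: [-1.0, -0.2, 0.8]
finger_gap: 0.0855
```

```bash
python3 - <<'E'
from fit import *
s=st();print(np.round(s["q"],2))
E
```

```text
t 5.17 lane xy [-100.9   71.8] z 449.6 yaw_rel 90.22 F [-1.  -0.2  0.8] gap 0.0855
[-0.2   0.4  -0.65  1.58  0.25  1.24 -1.07]
```

jog_arm(deltas="-1 5 2 15 0 0 0; -1 0 0 32 0 0 0; -1 0 0 32 0 0 0; -1 0 0 32 0 0 0; -1 0 0 32 0 0 0; -1 0 0 32 0 0 0; -1 0 0 32 0 0 0; -1 0 0 32 0 0 0; -1 0 0 20 0 0 0; -1 0 0 11 0 0 0.004")

```text
t: 6.0
position: [0.4908, 0.3132, 0.1768]
ee_rot: [0.772, 0.635, -0.002, -0.0]
contact_force: [-1.2, -0.1, -0.4]
finger_gap: 0.0852
```

```bash
python3 - <<'E'
from fit import *
s=st()
p,d=env.camera("wrist");cv2.imwrite("pics/w2.png",p)
p,d=env.camera("side");cv2.imwrite("pics/s2.png",cv2.resize(p[150:300,140:370],None,fx=3,fy=3,interpolation=cv2.INTER_CUBIC))
E
```

```text
t 6.0 lane xy [-99.5  76.1] z 176.8 yaw_rel 89.51 F [-1.2 -0.1 -0.4] gap 0.0852
```

View pics/w2.png

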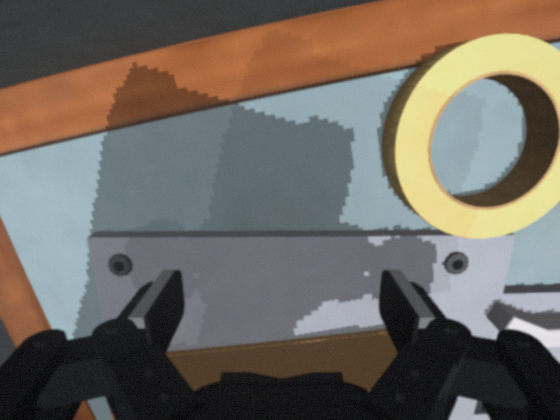

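View pics/s2.png

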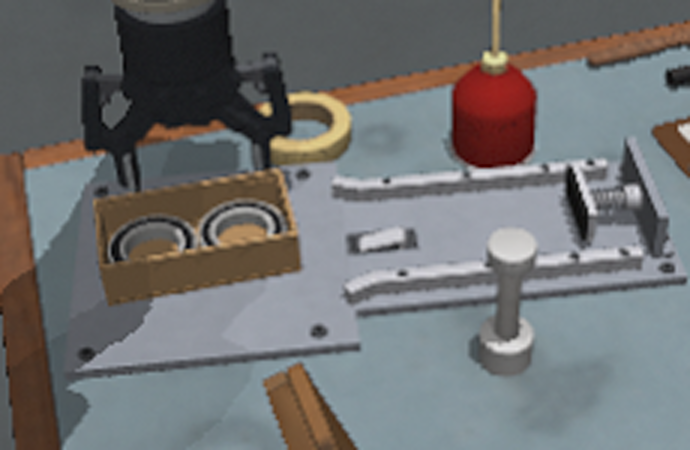

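The fingers stand beside the tray's left wall, clear of everything. Pushing sideways gently.

jog_arm(deltas="-1 -4 0 0 0 0 -0.008; -1 -4 0 0 0 0 0; -1 -3 0 0 0 0 0; -1 -3 0 0 0 0 0; -1 -3 0 0 0 0 0; -1 -2 0 0 0 0 0; -1 -2 0 0 0 0 0; -1 -2 0 0 0 0 0; -1 -2 0 0 0 0 0; -1 -2 0 0 0 0 0")

```text
t: 6.93
position: [0.4865, 0.2875, 0.1798]
ee_rot: [0.769, 0.64, 0.0, -0.0]
contact_force: [2.2, 1.2, 1.1]
finger_gap: 0.0856
```

```bash
cat >> fit.py <<'E'
def look(cam,name,c=(0.48,0.235)):
    s=env.get_state();p,d=env.camera(cam);cv2.imwrite(f"pics/{name}.png",p);np.save(f"pics/{name}.npy",d)
    K,D,T=pose(cam,s);C=cloud(d,K,D,T)
    return p,d,C
E
python3 - <<'E'
from fit import *
s=st()
p,d,C=look("side","s3")
cv2.imwrite("pics/s3c.png",cv2.resize(p[150:300,140:370],None,fx=3,fy=3,interpolation=cv2.INTER_CUBIC))
L=tolane(C.reshape(-1,3)).reshape(420,560,2)
r=env.regions_of("side","tray")
for q in r[:2]: print(q["p"],q["bbox"])
E
```

```text
t 6.93 lane xy [-99.   50.1] z 179.8 yaw_rel 90.16 F [2.2 1.2 1.1] gap 0.0856
0.58 [171.0, 207.7, 237.7, 252.8]
```

View pics/s3c.png

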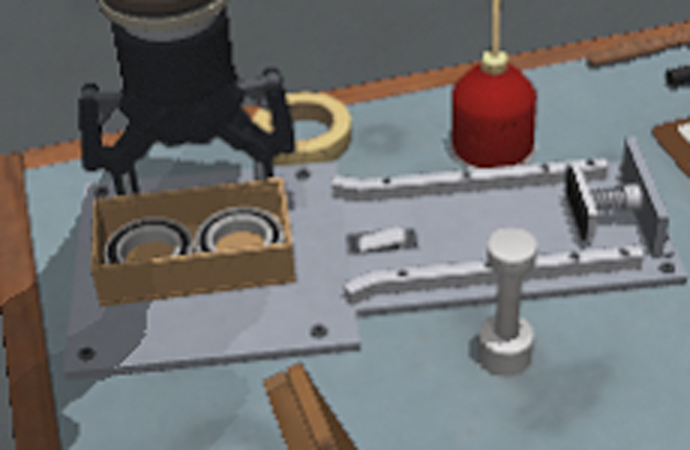

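```bash
cat >> fit.py <<'E'
def front(C,reg,xr=(-170,-30)):
    # right outer wall of the tray in lane coords: per x-bin min y at 12<z<42
    L=tolane(C.reshape(-1,3)).reshape(420,560,2);z=C[...,2]*1000
    m=reg&(z>14)&(z<40)&(C[...,2]!=0)&(L[...,1]<-5)
    x,y=L[m].T
    # keep outer layer
    c=np.polyfit(x,y,1)
    for i in range(8):
        r=y-np.polyval(c,x);k=abs(r-np.median(r[r<np.percentile(r,70)]))<4;c=np.polyfit(x[k],y[k],1)
    return c,k.sum(),np.percentile(x[k],[1,99]),np.std(y[k]-np.polyval(c,x[k]))
def rails(C,cam):
    m=[env.regions_of(cam,l)[0]["region"] for l in ("rail_left","rail_right")]
    th,sl,off=lanefit(C,*m); return np.degrees(th),sl,off
E
python3 - <<'E'
from fit import *
K,D,T=pose("side");d=np.load("pics/s3.npy");C=cloud(d,K,D,T)
reg=np.zeros((420,560),bool);reg[205:258,165:242]=1
d0=np.load("pics/side0.npy");C0=cloud(d0,K,D,T)
for c in (C0,C):
    f=front(c,reg);print(f, "yaw",np.degrees(np.arctan(f[0][0])),"y at mid",np.polyval(f[0],-99))
print(rails(C,"side"))
E
```

```text
(array([  0.12744947, -15.4970819 ]), np.int64(615), array([-159.82107969,  -30.3974995 ]), np.float64(1.0896655684188685)) yaw 7.263159812684899 y at mid -28.114579832567067
(array([  0.04264374, -28.68254618]), np.int64(617), array([-165.43333014,  -35.1687369 ]), np.float64(1.0318614712297167)) yaw 2.44182708016274 y at mid -32.90427675841814
(np.float64(-10.821324525251667), [np.float64(0.0023496565082528464), np.float64(-0.002349656496954705)], [np.float64(0.3730263189258671), np.float64(0.2747833012582241)])
```

jog_arm(deltas="-1 -1 0 0 0 0 0; -1 -1 0 0 0 0 0; -1 -1 0 0 0 0 0; -1 -1 0 0 0 0 0; -1 0 0 0 0 0 0; -1 0 0 0 0 0 0")

```text
t: 7.63
position: [0.4856, 0.2833, 0.1796]
ee_rot: [0.769, 0.639, -0.0, 0.0]
contact_force: [-0.6, 0.4, 0.3]
finger_gap: 0.0856
```

```bash
python3 - <<'E'
from fit import *
s=st()
p,d,C=look("side","s4")
reg=np.zeros((420,560),bool);reg[205:258,165:242]=1
f=front(C,reg);print(f, "yaw",np.degrees(np.arctan(f[0][0])),"y at mid",np.polyval(f[0],-99))
E
```

```text
t 7.63 lane xy [-99.1  45.8] z 179.6 yaw_rel 90.15 F [-0.6  0.4  0.3] gap 0.0856
(array([ 6.06409389e-03, -3.50221876e+01]), np.int64(622), array([-167.93753004,  -37.30728844]), np.float64(1.0155811345403847)) yaw 0.347442727595682 y at mid -35.62253290711453
```

jog_arm(deltas="-1 8 0 0 0 0 0; -1 12 0 -10 0 0 0; -1 0 0 -30 0 0 0; -1 0 0 -30 0 0 0; -1 0 0 -30 0 0 0; -1 0 0 -30 0 0 0; -1 0 0 -30 0 0 0; -1 0 0 -30 0 0 0; -1 -5 -10 -30 0 0 0; -1 -10 -15 -20 0 0 0")

```text
t: 8.52
position: [0.4626, 0.2941, 0.4226]
ee_rot: [0.769, 0.639, 0.002, -0.0]
contact_force: [0.1, 0.6, 0.3]
finger_gap: 0.0855
```

jog_arm(deltas="-1 -20 -27 0 0 0 0; -1 -20 -27 0 0 0 0; -1 -11 -14 0 0 0 -0.06; -1 0 0 0 0 0 -0.11; -1 0 0 0 0 0 -0.11; -1 0 0 0 0 0 -0.11; -1 0 0 0 0 0 -0.11; -1 0 0 0 0 0 -0.11; -1 0 0 0 0 0 -0.11; -1 0 0 0 0 0 -0.11")

```text
t: 9.35
position: [0.3857, 0.2556, 0.4199]
ee_rot: [0.443, 0.897, -0.0, -0.0]
contact_force: [-0.3, 0.4, -0.6]
finger_gap: 0.0857
```

jog_arm(deltas="-1 0 0 0 0 0 -0.11; -1 0 0 0 0 0 -0.11; -1 0 0 0 0 0 -0.11; -1 0 0 0 0 0 -0.11; -1 0 0 0 0 0 -0.11; -1 0 0 0 0 0 -0.11; -1 0 0 0 0 0 -0.081; -1 0 0 0 0 0 0; -1 0 0 0 0 0 0")

```text
t: 10.1
position: [0.3858, 0.2554, 0.4197]
ee_rot: [0.093, 0.996, 0.0, -0.0]
contact_force: [-0.2, -0.6, -0.8]
finger_gap: 0.0855
```

```bash
python3 - <<'E'
from fit import *
s=st();print(np.round(s["q"],2))
p,d,C=look("wrist","w5")
K,D,T=pose("wrist",s);np.savez("pics/w5.npz",K=K,D=D,T=T)
x,y,a,b,ang,m=tray(C,0.478,0.238);print("tray",tolane([x/1000,y/1000]),a,b,"yaw rel",ang+10.64,m.sum())
print(rails(C,"wrist"))
p,d,C=look("side","s5")
reg=np.zeros((420,560),bool);reg[205:258,165:242]=1
f=front(C,reg);print("yaw",np.degrees(np.arctan(f[0][0])),"y at mid",np.polyval(f[0],-99))
E
```

```text
t 10.1 lane xy [-1.92e+02 -1.00e-01] z 419.7 yaw_rel 180.02 F [-0.2 -0.6 -0.8] gap 0.0855
[ 0.13  0.31 -1.02  1.87  0.29  1.12  0.39]
tray [-102.18478148   -1.94053616] 134.2884063720703 72.24029541015625 yaw rel 0.16915191650390682 1408
(np.float64(-11.59432919046566), [np.float64(-0.0014846247107546684), np.float64(0.0014851495431632644)], [np.float64(0.28333521219215885), np.float64(0.2833470517645027)])
yaw 0.291172140781986 y at mid -35.6367298133701
```

View pics/w5.png

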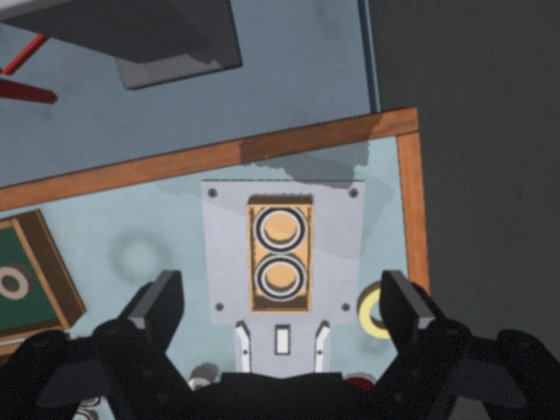

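```bash
python3 - <<'E'
from fit import *
z=np.load("pics/w5.npz");K,D,T=z["K"],z["D"],z["T"];d=np.load("pics/w5.npy");C=cloud(d,K,D,T)
L=tolane(C.reshape(-1,3)).reshape(420,560,2);Z=C[...,2]*1000
for sgn in (1,-1):
    m=(Z>15)&(Z<27)&(L[...,0]>25)&(L[...,0]<75)&(abs(L[...,1]*sgn-49)<12)
    x,y=L[m].T;print("rail",m.sum(),np.polyfit(x,y,1) if m.sum() else 0,np.median(y),np.median(x), np.percentile(y,[3,97]))
I=cv2.imread("pics/w5.png")
g=cv2.cvtColor(I,cv2.COLOR_BGR2GRAY).astype(float)
sc=[]
for u,v in [(212,192),(354,192),(220,307),(346,307)]:
    w=g[v-7:v+8,u-7:u+8];ww=np.clip(np.median(w)-25-w,0,None);yy,xx=np.mgrid[-7:8,-7:8]
    sc.append((u+(ww*xx).sum()/ww.sum(),v+(ww*yy).sum()/ww.sum()))
print(np.round(sc,1).tolist());print(tolane(onplane(sc,0.008,K,D,T)).round(1).tolist())
# w1 screws
z=np.load("pics/w1.npz");K,D,T=z["K"],z["D"],z["T"];g=cv2.imread("pics/w1.png",0).astype(float);sc=[]
for u,v in [(192,203),(320,200),(320,305),(203,307)]:
    w=g[v-6:v+7,u-6:u+7];ww=np.clip(np.median(w)-25-w,0,None);yy,xx=np.mgrid[-6:7,-6:7]
    sc.append((u+(ww*xx).sum()/ww.sum(),v+(ww*yy).sum()/ww.sum()))
print(np.round(sc,1).tolist());print(tolane(onplane(sc,0.008,K,D,T)).round(1).tolist())
cv2.imwrite("pics/w5c.png",cv2.resize(I[170:400,180:400],None,fx=2.6,fy=2.6,interpolation=cv2.INTER_CUBIC))
E
```

```text
rail 229 [5.78909245e-03 4.84367898e+01] 48.64208936666763 47.94124966386917 [44.00650683 53.81668698]
rail 233 [-1.46442152e-02 -4.75746953e+01] -48.236482008189896 47.747477757712495 [-53.38787042 -43.54729677]
[[212.0, 192.6], [352.8, 192.4], [219.1, 306.7], [345.4, 306.9]]
[[-172.9, -81.1], [-173.2, 82.2], [-21.1, -81.3], [-20.9, 82.4]]
[[192.0, 204.2], [319.7, 199.9], [320.3, 304.9], [203.3, 307.6]]
[[-21.2, 81.7], [-20.6, -79.9], [-172.3, -81.3], [-171.8, 82.6]]
```

View pics/w5c.png

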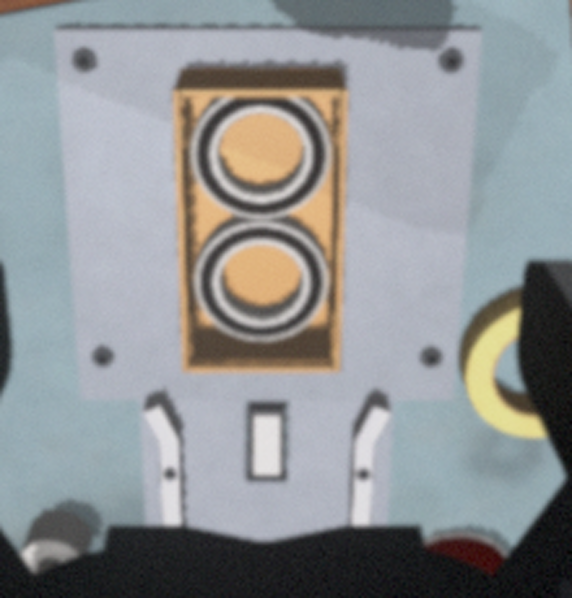

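jog_arm(deltas="0.3 6 -2 15 0 0 0; 0.3 0 0 28 0 0 0; 0.3 0 0 28 0 0 0; 0.3 0 0 28 0 0 0; 0.3 0 0 28 0 0 0; 0.3 0 0 28 0 0 0; 0.3 0 0 28 0 0 0; 0.3 0 0 25 0 0 0; 0.3 0 0 20 0 0 0; 0.3 0 0 0 0 0 0")

```text
t: 11.13
position: [0.3787, 0.2536, 0.1888]
ee_rot: [0.092, 0.996, -0.002, -0.002]
contact_force: [-1.1, -0.1, 0.0]
finger_gap: 0.0299
```

```bash
python3 - <<'E'
from fit import *
s=st();print(np.round(s["q"],2))
p,d,C=look("wrist","w6")
p,d,C=look("side","s6");cv2.imwrite("pics/s6c.png",cv2.resize(p[150:300,140:370],None,fx=3,fy=3,interpolation=cv2.INTER_CUBIC))
reg=np.zeros((420,560),bool);reg[205:258,165:242]=1
f=front(C,reg);print("yaw",np.degrees(np.arctan(f[0][0])),"y at mid",np.polyval(f[0],-99))
E
```

```text
t 11.13 lane xy [-198.6   -3.2] z 188.8 yaw_rel 180.13 F [-1.1 -0.1  0. ] gap 0.0299
[-0.15  0.61 -0.74  2.14  0.69  0.65  0.  ]
yaw 0.3608380310251545 y at mid -35.538914743334416
```

View pics/w6.png

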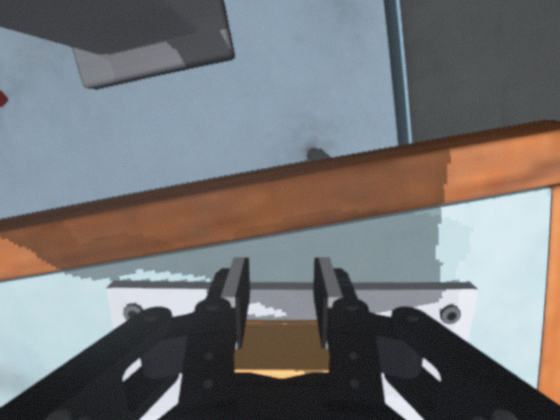

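View pics/s6c.png

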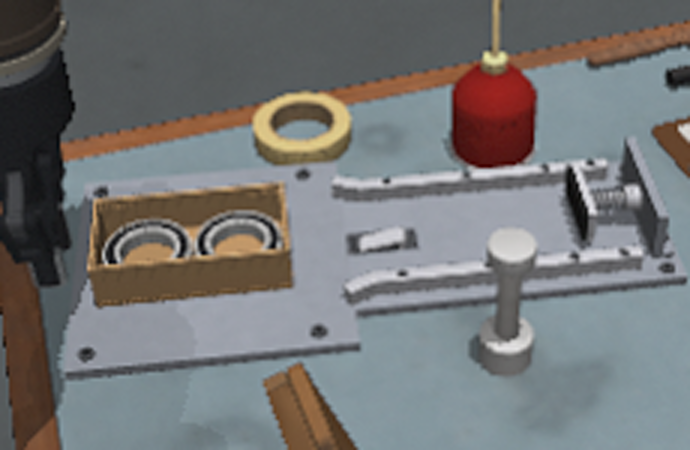

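jog_arm(deltas="0.3 -2 0 0 0 0 0; 0.3 -4 0 0 0 0 0; 0.3 -4 0 0 0 0 0; 0.3 -3 0 0 0 0 0; 0.3 -3 0 0 0 0 0; 0.3 -3 0 0 0 0 0; 0.3 -3 0.1 0 0 0 0; 0.3 -3 0.1 0 0 0 0; 0.3 -3 0.1 0 0 0 0; 0.3 -3 0.1 0 0 0 0")

```text
t: 12.07
position: [0.4102, 0.2491, 0.1916]
ee_rot: [0.091, 0.996, -0.0, -0.0]
contact_force: [-3.9, -0.5, 1.8]
finger_gap: 0.0296
```

jog_arm(deltas="0.3 -3 0.1 0 0 0 0; 0.3 -3 0.1 0 0 0 0; 0.3 -3 0.1 0 0 0 0; 0.3 -3 0.1 0 0 0 0; 0.3 -3 0.1 0 0 0 0; 0.3 -2 0 0 0 0 0; 0.3 0 0 0 0 0 0")

```text
t: 12.65
position: [0.4277, 0.2463, 0.1917]
ee_rot: [0.092, 0.996, 0.0, 0.0]
contact_force: [-0.7, -0.7, 0.2]
finger_gap: 0.0298
```

```bash
cat >> fit.py <<'E'
def rep(name,xmid,box=(200,165,262,262)):
    s=st();p,d,C=look("side",name)
    cv2.imwrite(f"pics/{name}c.png",cv2.resize(p[150:300,140:370],None,fx=3,fy=3,interpolation=cv2.INTER_CUBIC))
    L=tolane(C.reshape(-1,3)).reshape(420,560,2)
    m=(C[...,2]>0.014)&(C[...,2]<.040)&(L[...,1]<-25)&(L[...,1]>-42)&(abs(L[...,0]-xmid)<68)
    x,y=L[m].T;c=np.polyfit(x,y,1)
    for i in range(8):
        r=y-np.polyval(c,x);k=abs(r-np.median(r))<3.5;c=np.polyfit(x[k],y[k],1)
    print("wall n",k.sum(),"x",np.percentile(x[k],[1,99]).round(1),"yaw",np.degrees(np.arctan(c[0])).round(2),"y mid",np.polyval(c,xmid).round(2),"(ref -35.6 ~ tray y -2.2, yaw .2 ~ .33)")
E
python3 - <<'E'
from fit import *
rep("s7",-76)
E
```

```text
t 12.65 lane xy [-149.2   -1.3] z 191.7 yaw_rel 180.12 F [-0.7 -0.7  0.2] gap 0.0298
wall n 584 x [-135.8   -9.9] yaw 0.45 y mid -34.62 (ref -35.6 ~ tray y -2.2, yaw .2 ~ .33)
```

View pics/s7c.png

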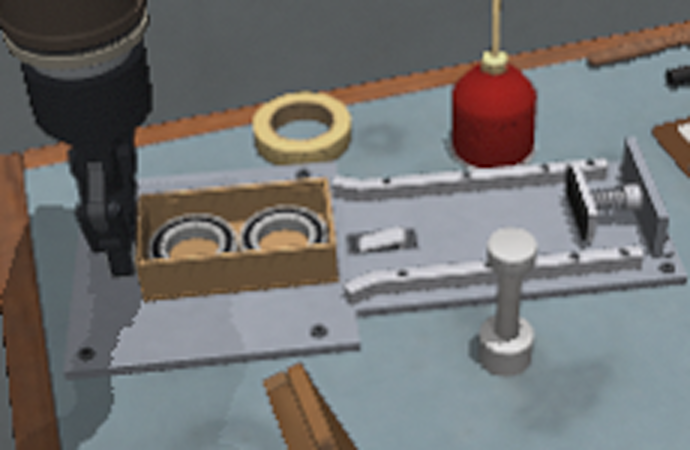

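jog_arm(deltas="0.3 -2 0 0 0 0 0; 0.3 -3 0.1 0 0 0 0.002; 0.3 -3 0.1 0 0 0 0.002; 0.3 -3 0.1 0 0 0 0; 0.3 -3 0.1 0 0 0 0; 0.3 -3 0.1 0 0 0 0; 0.3 -3 0.1 0 0 0 0; 0.3 -3 0.1 0 0 0 0; 0.3 -3 0.1 0 0 0 0; 0.3 -3 0.1 0 0 0 0")

```text
t: 13.53
position: [0.4559, 0.242, 0.1917]
ee_rot: [0.093, 0.996, -0.0, -0.0]
contact_force: [-3.2, 1.2, 1.4]
finger_gap: 0.0297
```

jog_arm(deltas="0.3 -3 0.1 0 0 0 0; 0.3 -3 0.1 0 0 0 0; 0.3 -3 0.1 0 0 0 0; 0.3 -2 0 0 0 0 0; 0.3 0 0 0 0 0 0")

```text
t: 13.95
position: [0.4672, 0.24, 0.1917]
ee_rot: [0.094, 0.996, 0.0, 0.0]
contact_force: [-0.4, 0.1, -0.2]
finger_gap: 0.0301
```

```bash
sed -i 's/-xmid)<68/-xmid)<85/' fit.py; python3 - <<'E'
from fit import *
rep("s8",-32)
E
```

```text
t 13.95 lane xy [-1.091e+02 -1.000e-01] z 191.7 yaw_rel 179.89 F [-0.4  0.1 -0.2] gap 0.0301
wall n 597 x [-95.9  35.1] yaw 0.15 y mid -33.52 (ref -35.6 ~ tray y -2.2, yaw .2 ~ .33)
```

View pics/s8c.png

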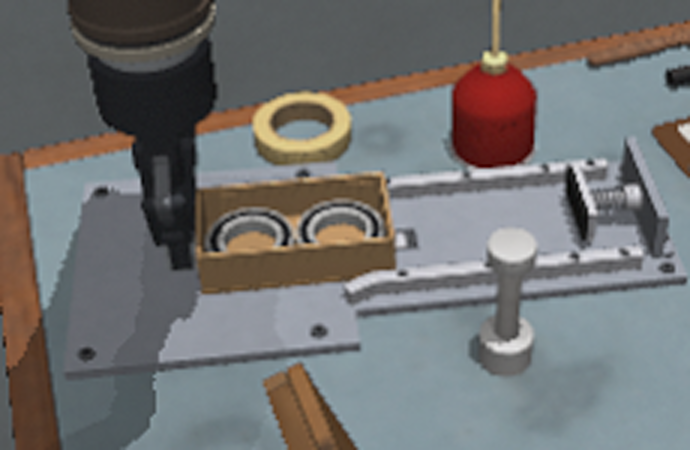

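jog_arm(deltas="0.3 -2 0 0 0 0 0; 0.3 -3 0 0 0 0 0; 0.3 -3 0 0 0 0 0; 0.3 -3 0 0 0 0 0; 0.3 -3 0 0 0 0 0; 0.3 -3 0 0 0 0 0; 0.3 -3 0 0 0 0 0; 0.3 -3 0 0 0 0 0; 0.3 -3 0 0 0 0 0; 0.3 -3 0 0 0 0 0")

```text
t: 14.83
position: [0.4952, 0.2348, 0.1917]
ee_rot: [0.093, 0.996, -0.0, -0.0]
contact_force: [-3.1, 0.5, 2.1]
finger_gap: 0.0301
```

jog_arm(deltas="0.3 -3 0 0 0 0 0; 0.3 -3 0 0 0 0 0; 0.3 -3 0 0 0 0 0; 0.3 -3 0 0 0 0 0; 0.3 -3 0 0 0 0 0; 0.3 -3 0 0 0 0 0; 0.3 -2 0 0 0 0 0; 0.3 0 0 0 0 0 0")

```text
t: 15.5
position: [0.5154, 0.2309, 0.1916]
ee_rot: [0.094, 0.996, 0.0, 0.0]
contact_force: [-0.3, -0.5, 0.0]
finger_gap: 0.0298
```

```bash
python3 - <<'E'
from fit import *
rep("s9",17)
s=env.get_state();p,d=env.camera("wrist");cv2.imwrite("pics/w9.png",p)
E
```

```text
t 15.5 lane xy [-60.1  -0.2] z 191.6 yaw_rel 179.9 F [-0.3 -0.5  0. ] gap 0.0298
wall n 571 x [-48.1  83. ] yaw 0.06 y mid -33.55 (ref -35.6 ~ tray y -2.2, yaw .2 ~ .33)
```

View pics/s9c.png

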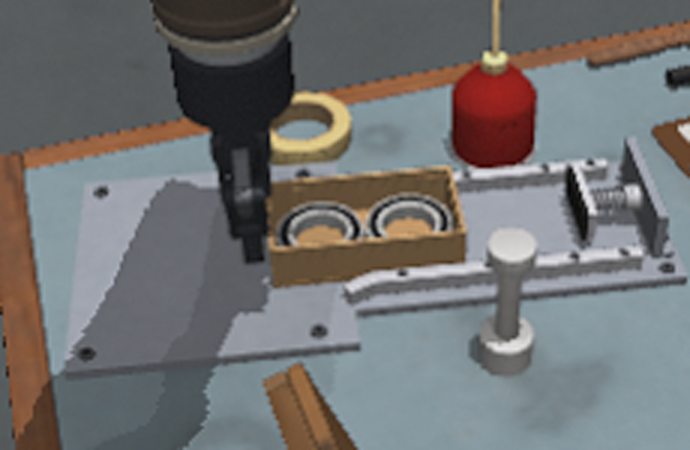

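View pics/w9.png

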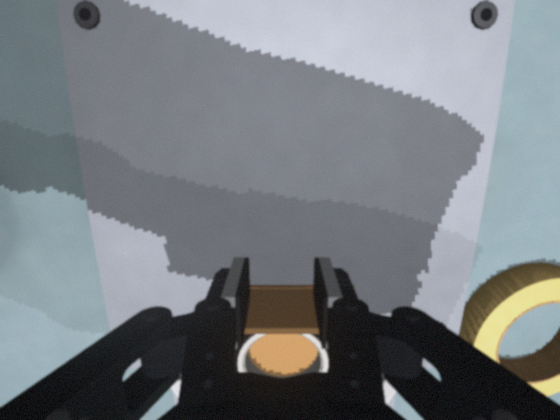

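jog_arm(deltas="0.3 -2 0 0 0 0 0; 0.3 -3 0 0 0 0 0; 0.3 -3 0 0 0 0 0; 0.3 -3 0 0 0 0 0; 0.3 -3 0 0 0 0 0; 0.3 -3 0 0 0 0 0; 0.3 -3 0 0 0 0 0; 0.3 -3 0 0 0 0 0; 0.3 -3 0 0 0 0 0; 0.3 -3 0 0 0 0 0")

```text
t: 16.43
position: [0.5435, 0.2257, 0.1916]
ee_rot: [0.093, 0.996, -0.0, -0.0]
contact_force: [-2.3, 0.1, -0.4]
finger_gap: 0.0299
```

jog_arm(deltas="0.3 -3 0 0 0 0 0; 0.3 -3 0 0 0 0 0; 0.3 -3 0 0 0 0 0; 0.3 -3 0 0 0 0 0; 0.3 -3 0 0 0 0 0; 0.3 -3 0 0 0 0 0; 0.3 -3 0 0 0 0 0; 0.3 -3 0 0 0 0 0; 0.3 -2 0 0 0 0 0; 0.3 0 0 0 0 0 0")

```text
t: 17.27
position: [0.5693, 0.2207, 0.1917]
ee_rot: [0.094, 0.996, 0.0, 0.0]
contact_force: [0.4, 0.5, -0.7]
finger_gap: 0.0296
```

```bash
python3 - <<'E'
from fit import *
rep("s10",72)
E
```

```text
t 17.27 lane xy [-5.2 -0.2] z 191.7 yaw_rel 179.9 F [ 0.4  0.5 -0.7] gap 0.0296
wall n 412 x [  6.4 138. ] yaw -0.07 y mid -33.36 (ref -35.6 ~ tray y -2.2, yaw .2 ~ .33)
```

View pics/s10c.png

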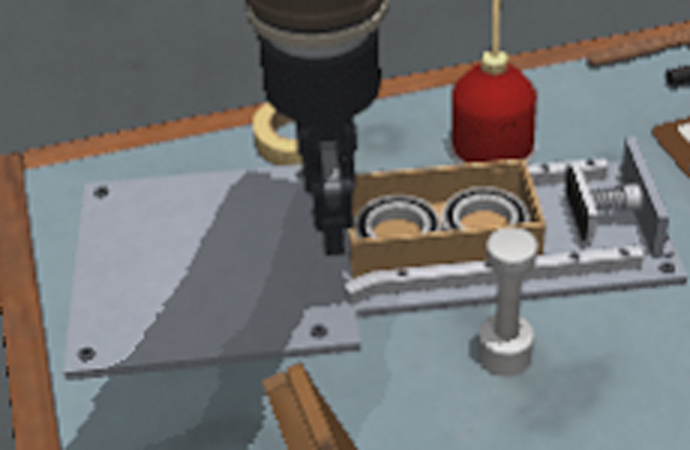

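jog_arm(deltas="0.3 -2 0 0 0 0 0; 0.3 -3 0 0 0 0 0; 0.3 -3 0 0 0 0 0; 0.3 -3 0 0 0 0 0; 0.3 -3 0 0 0 0 0; 0.3 -3 0 0 0 0 0; 0.3 -3 0 0 0 0 0; 0.3 -2 0 0 0 0 0; 0.3 -2 0 0 0 0 0; 0.3 -2 0 0 0 0 0")

```text
t: 18.15
position: [0.5943, 0.2161, 0.1917]
ee_rot: [0.093, 0.996, -0.0, -0.0]
contact_force: [-3.9, 0.4, 2.3]
finger_gap: 0.0299
```

jog_arm(deltas="0.3 -2 0 0 0 0 0; 0.3 -2 0 0 0 0 0; 0.3 -2 0 0 0 0 0; 0.3 -2 0 0 0 0 0; 0.3 -1 0 0 0 0 0; 0.3 0 0 0 0 0 0")

```text
t: 18.65
position: [0.6023, 0.2148, 0.1917]
ee_rot: [0.093, 0.996, -0.0, -0.001]
contact_force: [-6.7, 1.7, 5.3]
finger_gap: 0.03
```

```bash
python3 - <<'E'
from fit import *
rep("s11",107)
E
```

```text
t 18.65 lane xy [28.3 -0. ] z 191.7 yaw_rel 179.96 F [-6.7  1.7  5.3] gap 0.03
wall n 400 x [ 39.4 170.9] yaw -0.08 y mid -33.34 (ref -35.6 ~ tray y -2.2, yaw .2 ~ .33)
```

View pics/s11c.png

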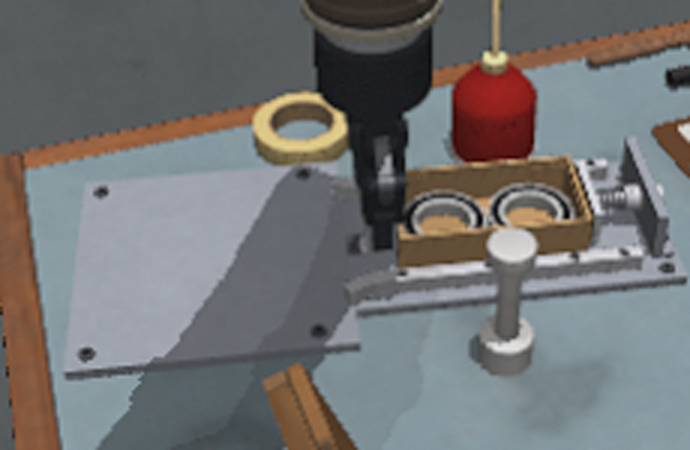

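```bash
python3 - <<'E'
from fit import *
st();K,D,T=pose("side")
for n,xm in (("s8",-32),("s10",72),("s11",107)):
    C=cloud(np.load(f"pics/{n}.npy"),K,D,T);L=tolane(C.reshape(-1,3)).reshape(420,560,2);Z=C[...,2]*1000
    # rim of right wall: top z per x-bin
    o=[]
    for a in (-60,-45,-30,-15,15,30,45,60):
        m=(abs(L[...,0]-xm-a)<6)&(L[...,1]<-27)&(L[...,1]>-42)&(Z<60);o.append(round(float(np.percentile(Z[m],96)),1))
    print(n,o)
E
```

```text
t 18.7 lane xy [28.3 -0. ] z 191.7 yaw_rel 179.96 F [-8.   1.6  5.6] gap 0.0302
s8 [44.5, 45.4, 45.1, 44.5, 44.6, 45.1, 44.7, 44.9]
s10 [45.4, 45.3, 45.0, 45.3, 45.7, 44.9, 46.5, 46.1]
s11 [45.2, 45.0, 45.6, 45.5, 45.9, 45.3, 45.4, 45.5]
```

jog_arm(deltas="0.3 -1 0 0 0 0 0; 0.3 -1.5 0 0 0 0 0; 0.3 -1.5 0 0 0 0 0; 0.3 -1.5 0 0 0 0 0; 0.3 -1.5 0 0 0 0 0; 0.3 -1 0 0 0 0 0; 0.3 0 0 0 0 0 0")

```text
t: 19.28
position: [0.6099, 0.2134, 0.1916]
ee_rot: [0.093, 0.996, -0.0, -0.001]
contact_force: [-9.7, 0.3, 6.2]
finger_gap: 0.0298
```

```bash
python3 - <<'E'
from fit import *
rep("s12",115)
E
```

```text
t 19.28 lane xy [36.  0.] z 191.6 yaw_rel 179.97 F [-9.7  0.3  6.2] gap 0.0298
wall n 400 x [ 46.  178.8] yaw -0.08 y mid -33.37 (ref -35.6 ~ tray y -2.2, yaw .2 ~ .33)
```

jog_arm(deltas="0.3 -1 0 0 0 0 0; 0.3 -1.5 0 0 0 0 0; 0.3 -1.5 0 0 0 0 0; 0.3 -1.5 0 0 0 0 0; 0.3 -1 0 0 0 0 0; 0.3 0 0 0 0 0 0; 0.3 0 0 0 0 0 0")

```text
t: 19.92
position: [0.6159, 0.2123, 0.1916]
ee_rot: [0.093, 0.996, -0.0, -0.002]
contact_force: [-10.2, 1.4, 7.3]
finger_gap: 0.0298
```

```bash
python3 - <<'E'
from fit import *
rep("s13",121)
p,d=env.camera("wrist");cv2.imwrite("pics/w13.png",p)
E
```

```text
t 19.92 lane xy [42.1  0. ] z 191.6 yaw_rel 179.98 F [-10.2   1.4   7.3] gap 0.0298
wall n 403 x [ 52.3 184.8] yaw -0.28 y mid -33.3 (ref -35.6 ~ tray y -2.2, yaw .2 ~ .33)
```

View pics/w13.png

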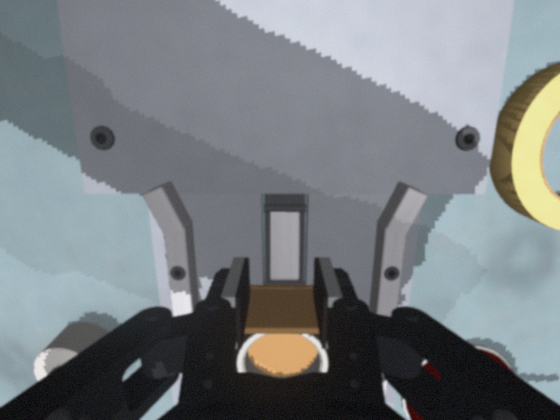

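View pics/s13c.png

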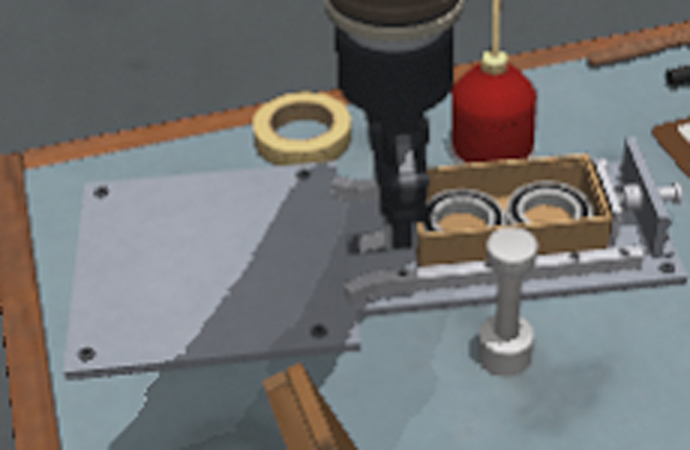

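```bash
python3 - <<'E'
from fit import *
s=st();p,d,C=look("wrist","w14");L=tolane(C.reshape(-1,3)).reshape(420,560,2)
for v in range(200,300,8): print(v,L[v,285].round(1),(C[v,285,2]*1000).round(1),(C[v,240 if v<255 else 250,2]*1000).round(1))
E
```

```text
t 20.02 lane xy [42.1  0. ] z 191.6 yaw_rel 179.99 F [-9.9  0.2  7.1] gap 0.03
200 [10.9  1.2] -1.6 6.2
208 [12.5  1.1] 7.0 5.8
216 [16.1  1.1] 8.2 6.1
224 [20.2  1.1] 7.8 7.3
232 [23.9  1.1] 8.6 7.5
240 [27.6  1.1] 9.7 6.5
248 [31.2  1.1] 10.9 6.4
256 [35.1  1.2] 11.4 6.8
264 [39.4  1.2] 11.3 6.8
272 [43.   1.2] 12.7 6.9
280 [54.7  1.3] -1.0 6.0
288 [53.4  1.2] 9.5 10.1
296 [53.   1.2] 17.8 16.9
```

The catch has risen: its nose is about 7 mm above the floor, and the tray's near end is at x ≈ 53. Backing off.

jog_arm(deltas="0.3 1 0 0 0 0 0; 0.3 1 0 0 0 0 0; 0.3 1 0 0 0 0 0; 0.3 1 0 0 0 0 0; 0.3 1.5 0 0 0 0 0; 0.3 2 0 0 0 0 0; 0.3 4 0 0 0 0 0; 0.3 8 0 0 0 0 0; 0.3 8 0 0 0 0 0; 0.3 0 0 0 0 0 0")

```text
t: 20.9
position: [0.5884, 0.2175, 0.1917]
ee_rot: [0.092, 0.996, -0.0, -0.0]
contact_force: [-1.0, 0.1, -0.2]
finger_gap: 0.03
```

jog_arm(deltas="0.3 0 0 -15 0 0 0; 0.3 5 0 -25 0 0 0; 0.3 10 0 -30 0 0 0; 0.3 10 0 -30 0 0 0; 0.3 10 0 -30 0 0 0; 0.3 0 0 -30 0 0 0; 0.3 0 0 -30 0 0 0; 0.3 0 0 -10 0 0 0; 0.3 0 0 0 0 0 0")

```text
t: 21.65
position: [0.5563, 0.2241, 0.3961]
ee_rot: [0.093, 0.996, 0.001, 0.003]
contact_force: [-0.4, -0.4, 0.6]
finger_gap: 0.03
```

```bash
python3 - <<'E'
from fit import *
rep("s15",117)
s=st();p,d,C=look("wrist","w15")
x,y,a,b,ang,m=tray(C,*(O_+E_*.100));print("tray",tolane([x/1000,y/1000]),a,b,"yaw rel",ang+10.64,m.sum())
L=tolane(C.reshape(-1,3)).reshape(420,560,2);Z=C[...,2]*1000
for xx in (20,28,36,42,46,52):
    k=(abs(L[...,0]-xx)<2)&(abs(L[...,1])<4);print(xx,k.sum(),np.median(Z[k]) if k.sum() else None)
for sgn in (1,-1):
    k=(Z>15)&(Z<27)&(L[...,0]>25)&(L[...,0]<75)&(abs(L[...,1]*sgn-49)<12);print("rail",np.median(L[k][:,1]))
E
```

```text
t 21.65 lane xy [-18.7   0.7] z 396.1 yaw_rel 179.92 F [-0.4 -0.4  0.6] gap 0.03
wall n 400 x [ 47.7 179.6] yaw 0.1 y mid -33.48 (ref -35.6 ~ tray y -2.2, yaw .2 ~ .33)
t 21.7 lane xy [-18.7   0.1] z 393.8 yaw_rel 179.91 F [-0.   1.4 -0.2] gap 0.0297
tray [122.63261804  31.66188235] 151.08567810058594 136.04296875 yaw rel -0.34699951171874943 1751
20 27 7.813915375316727
28 27 9.227044458505251
36 22 11.282905447227403
42 27 12.271963108259898
46 90 23.400744325865006
52 0 None
rail 49.4896425969289
rail -47.67695954350889
```

View pics/w15.png

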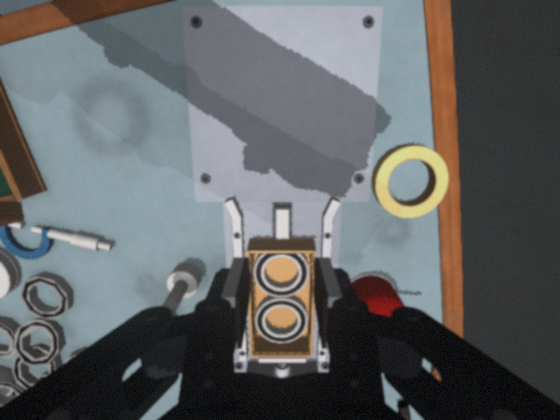

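View pics/s15c.png

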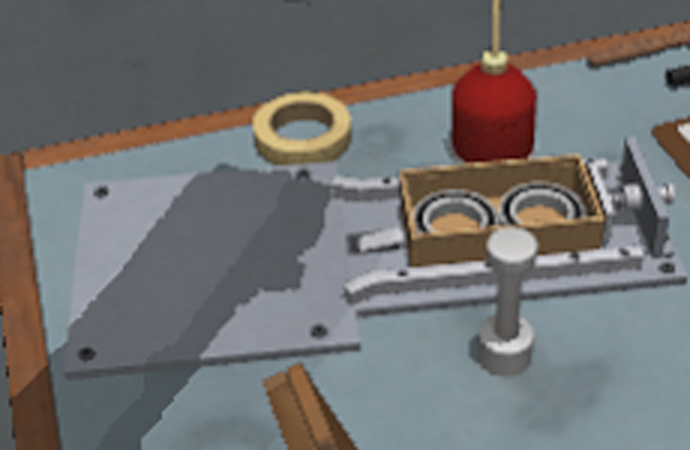

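```bash
python3 - <<'E'
from fit import *
st();print(env.job_done())
E
```

```text
t 21.75 lane xy [-18.9  -0.4] z 392.1 yaw_rel 179.92 F [ 0.4 -0.5 -0.5] gap 0.0297
the job is handed in; nothing more can be done
None
```

The tray is in the lane with the catch up behind it and the buffer pressed in; I handed the job in at t ≈ 21.8 s. No verdict was reported.

**What I did:** I first pushed the tray sideways with two fingertips, which took its angle from about 7° to about 0.2°. Then I pushed it from behind down the lane with the fingers 30 mm apart. A slight sideways drift at the start removed the remaining 2 mm offset. I pushed until the catch rose, backed off so the buffer set the tray against the catch, and raised the arm clear.

**Last checks:**
- **Catch:** it is up, its nose about 7 mm above the floor, and the tray's near end is at about x = 48 mm.
- **Position:** the tray is within about 1 mm of the lane's middle and 0.3° of its direction, which leaves about 7 mm to each rail.
- **Buffer:** it is visibly pushed in; I estimate about 12 mm from the tray's position and did not measure it directly.
- **Forces:** the highest wrist force I read was about 13 N, including about 7 N upward on the tool, at full push. With the push at 7–8 N the tray showed no tilt; I did not repeat that check at full push.
- **Bystanders:** the oil can, plug gauge and tape roll look unmoved.

**Disagreements:**
- The side camera read the tray's sideways position about 2.5 mm different from the wrist camera. I used it only for changes, tied to the wrist reading.
- The final automatic wrist-camera fit of the tray was spoiled by other objects in view, so I ignored it.

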